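# Let the marbles out of the lever hopper and ease its lid shut

## Robot

A 7-joint arm with a two-finger parallel gripper is mounted at the origin on the work surface. World frame = base frame: x ahead of the robot, y to its left, z up, the work surface at z = 0. Lengths are in mm, angles in rad, forces in N, time in s.
With the tool pointing down it reaches from about 375 to 925 mm from the base axis. Payload 3.1 kg.
Tool frame: the origin (TCP) lies on the centre line of the jaws, within the pads' length; the fingertips stand 14 mm ahead of it and the grasp point (between the pads) lies 5 mm behind it; z points along the fingers, y is the line along which they close (so a half turn about z gives the same grasp; the last joint's range is limited). The gripper opens to 85 mm and grips with 20 to 120 N. Pads are 22 mm wide; open, the fingers measure 114 mm over their backs; the gripper's body (76 mm by 85 mm) begins 54 mm behind the grasp point. The pads swing forward as they close: fully open they stand 13 mm farther back than shut.
Start: joints at [-1.38, 0.383, 0.044, 1.598, -0.018, 1.161, -0.05], TCP at [185.099, 623.09, 245.269] pointing down, gripper open.
Joint ranges: [-2.61, 2.61], [-0.41, 2.15], [-1.48, 1.57], [0, 2.5], [-1.57, 4.71], [0.05, 1.97], [-2.85, 2.85]. Speed limits (rad/s): [2.79, 2.79, 3.14, 3.14, 3.14, 3.14, 3.14].

## Interface

Orientations are given as a rotation vector (axis times angle).
In Python, from plant import robot gives the robot as it stands.
- The arm moves only by the shell command python3 -m creep 'ROWS'. ROWS is JSON, a list of rows, each an object with "dp": the shift along the tool's x, y, z scaled (see below), a list of three; "roll": the turn about the tool's z scaled (see below); "gripper": the opening, from -1 (shut) to 1 (fully open). A call has 1 to 8 rows; each row is the pose to reach, as a shift and turn from the pose commanded when the call began, along the tool's axes at that moment; what a row does not reach only later rows make up. The controller multiplies each number of a shift by 200 mm and each number of a turn by pi/2 rad. A row lasts 1/8 s, in which the tool goes at most 62.5 mm and 10.7 degrees, less where a joint would pass 70% of its speed; a pose out of reach is approached as far as the arm can. A call with a number of a shift or a turn outside -1 to 1 is refused whole. A call with a gripper value outside its range is refused whole. The fingers move at their own pace and stop on an object; the grip force is fixed at half the most. Time passes only in rows, so rows that repeat a pose let the fingers close. It gives the time, the measured TCP pose, the force, the opening and the grip force at its end, in the units of the state.
- robot.get_obs(): the state, without advancing time (a new reading comes with each control period).
- robot.grab_frame(name): name is "scene" or "top" or "wrist"; returns the picture (420x560x3 uint8, red, green, blue); there is no depth.
- robot.camera_info(name): a dict with "camera_matrix" (3x3 intrinsics, pixels), "R" (3x3) and "t" (3): a world point X has camera coordinates R X + t. Camera axes: x right, y down, z forward; pixel columns grow to the right and rows downward; lengths in mm; the calibration is good to about 2 mm. A picture is of the moment at which its call begins: read the wrist's pose just before it. camera_info takes no time and is no camera call; for the wrist camera it gives the pose at the moment of the call.
- robot.finish_job(): hands the job in; it is judged then, once.
Trained networks look in the newest picture that a camera, given by its name, has taken for a name from the list of things; names that differ only in an ending like _2 or _b are one class to them, and where a whole thing is asked for, a point or a joint stands for the part that bears it (a point fixed in the world has none). Each returns a list of dicts, best first, with "conf" (0 to 1); they miss things now and then, are a little off and sometimes report something else, mostly with a low value. They report only what shows in the picture. A call takes as long as a camera call.
- robot.recognise(label, camera): "extent" ([left, top, width, height] as shares, 0 to 1, of the picture: columns of its width, rows of its height, round what is visible of it).
- robot.regions_of(label, camera): "region" (420x560 bool, what is visible of it) and "extent" ([left, top, width, height] as shares, 0 to 1, of the picture: columns of its width, rows of its height, round what is visible of it).
The state is a dict: "t": time; "joint_pos": joint angles; "qvel": joint speeds; "effort": joint torques, N m; "tcp_pos": TCP position; "tool_rot": TCP orientation; "ft_force": force on the tool from outside, world axes, zero at the start; "torque": the same for the moment, N m; "gripper_width": opening from 0.0 (shut) to 1.0 (fully open); "grasp_force": force on a finger pad.
Only numpy, scipy, OpenCV 4.12 (cv2) and the standard library are available. Lean on these libraries where they do the work, as an engineer would, in place of code of your own. Each camera call takes 0.05 s, during which the arm holds its last target. There are 200 camera calls.

## Task

Press down the round pad of the marble hopper's lever with a fingertip so that the clear lid lifts, and keep it down until all three marbles have run out into the hopper's open tray. Then let the lever come up slowly under your finger, all the way, so that the lid closes fully without slamming, and take your hand away. Work only by the lever: do not touch the lid or the marbles, do not pick anything up, and leave the other things where they stand.

Things in the scene. Friction and masses are not known exactly. Their poses are not given: they have to be found in the camera images.
- hopper: plywood marble hopper, fixed. Origin: centre of the underside of its box, on the work surface; z up. The box is 82 mm wide (x), reaches y = -80 to +91 mm and is 78 mm high to its rim. Its floor slopes down towards -y to an outlet at y = -80 mm, floor there 32 mm high. Beyond it lies the fixed open catch tray: inside x = -54 to +54 mm, y = -84 to -215 mm, walls 36 mm high. The lever runs along y outside the box on the -x side, the side nearer the robot
- lever_pad (a point): centre of the top face of the lever's round aluminium press pad, 50 mm across and 10 mm thick; it moves with the lever. Lever up, it lies at hopper x = -55, y = +140 mm, 80 mm above the work surface. 120 mm along y from the lever's pivot (hopper x = -55, y = +20, 74 mm high); full travel takes it 49 mm down and about 8 mm towards the pivot. Nothing stands above it
- lever (a joint): lever angle in rad: 0 up (lid shut), 0.42 pad fully down at its stop. A spring returns it; holding takes about 2 to 5 N at the pad
- lid (a joint): lid angle in rad, always 0.6 times the lever angle: 0 shut, 0.25 fully up. The lid is a clear plastic plate 82 x 172 mm hinged at the hopper's +y end, with an aluminium lip hanging from its -y end that bars the outlet. Marbles pass from about 0.11 rad and run out within about a second. Let go, it falls and slams; raising the finger at 50 mm/s or slower brings it down softly
- lid_lip (a point): middle of the top of the lid plate above the lip, at hopper y = -84 mm; moves with the lid
- tray_center (a point): point on the floor of the catch tray, in the middle, 10 mm above the work surface
- marble0_center (a point): a 22 mm, 14 g green glass marble, one of three alike that start in the hopper's lane behind the lip, seen through the clear lid; point at its centre
- marble1_center (a point): a 22 mm, 14 g green glass marble, one of three alike that start in the hopper's lane behind the lip, seen through the clear lid; point at its centre
- marble2_center (a point): a 22 mm, 14 g green glass marble, one of three alike that start in the hopper's lane behind the lip, seen through the clear lid; point at its centre
- jacks_case: bystander: white plastic jacks case, 84 x 114 mm, 35 mm high, loose; origin under its centre
- ball_center (a point): bystander: centre of a blue silicone ball 44 mm across, resting in a small cork ring on the robot's side of the tray, loose
- egg_cup: bystander: white ceramic egg cup, 48 mm across, 62 mm high, loose, about 80 to 110 mm from the press pad; origin under its centre
- pill_jar: bystander: glass pill-shaped jar, 58 mm across, 92 mm high, standing behind the hopper, loose; origin under its centre

How it is judged (in metres and radians):
On the way, in this order (a step that is already met when the one before it is completed fails the run):
1. the lever has raised the lid far enough for a marble to pass (value of joint lid above 0.09 rad).
2. all three marbles lie in the catch tray (y of marble0_center in the frame of hopper between -0.222 and -0.086 m and x of marble0_center in the frame of hopper between -0.06 and 0.06 m and z of each of marble0_center, marble1_center, marble2_center in the frame of hopper below 0.042 m and y of marble1_center in the frame of hopper between -0.222 and -0.086 m and x of marble1_center in the frame of hopper between -0.06 and 0.06 m and y of marble2_center in the frame of hopper between -0.222 and -0.086 m and x of marble2_center in the frame of hopper between -0.06 and 0.06 m), for 0.2 s.
At the end, for the whole second after the job is handed in: lid shut (under 0.012 rad) and lever up (under 0.02 rad), all three marbles in the catch tray and no longer running (under 0.15 m/s), the robot clear (all of step 2 and value of joint lid below 0.012 rad and value of joint lever below 0.02 rad and linear speed of each of marble0, marble1, marble2 below 0.15 m/s); the robot touches nothing.
It fails at once if the lid slams (falls faster than 0.9 rad/s in the last 0.12 rad before it is shut, about 15 cm/s at the lip) (value of joint lid below 0.12 rad and velocity of joint lid below -0.9 rad/s).
It fails at once if the robot touches the lid (contact force between any of the fingers, the arm and lid above 0.5 N).
It fails at once if the robot touches or lifts a marble (contact force between any of the fingers, the arm and marble0 above 0.3 N or contact force between any of the fingers, the arm and marble1 above 0.3 N or contact force between any of the fingers, the arm and marble2 above 0.3 N or height (world z) of any of marble0_center, marble1_center, marble2_center above 0.1 m).
It fails at once if a bystander is moved by more than 15 mm (distance of any of jacks_case, ball_center, egg_cup, pill_jar from where it was at the start of the episode above 0.015 m).
It also fails if it takes over 37 s, if anything falls off the work surface, if the arm or the gripper's body presses on something with over 40 N, if the wrist force passes 120 N, or if a joint passes its speed limit or range.

## Working session

There is one attempt and no reset: what is moved stays moved. The work goes in short steps, Python scripts to look and compute and a shell command to move; the robot and the scene stay as the last step left them, time stands still between calls to the robot, and variables do not carry over. Pictures are saved under pics/ and viewed, at most 10 in all, crops included, and the job is handed in when it is done.

```bash
mkdir -p pics
cat > h.py <<'E'
import numpy as np, cv2
from plant import robot
def ray(cam,u,v,z):
    c=robot.camera_info(cam);K=np.array(c["camera_matrix"]);R=np.array(c["R"]);t=np.array(c["t"])
    d=R.T@np.linalg.solve(K,[u,v,1]);o=-R.T@t
    return o+d*(z-o[2])/d[2]
def px(cam,X):
    c=robot.camera_info(cam);p=np.array(c["camera_matrix"])@(np.array(c["R"])@np.array(X)+np.array(c["t"]));return p[:2]/p[2]
E
python3 - <<'E'
from h import *
o=robot.get_obs();print(o["t"],o["tcp_pos"],o["tool_rot"],o["gripper_width"],o["ft_force"])
ims=[]
for c in("scene","top"):
    im=robot.grab_frame(c);cv2.imwrite(f"pics/{c}0.png",im[:,:,::-1])
    for l in("lever_pad","hopper","lid_lip","egg_cup","pill_jar","jacks_case","ball_center"):
        for r in robot.recognise(l,c)[:2]:
            e=np.array(r["extent"])*[560,420,560,420]
            print(c,l,round(r["conf"],2),e.round(1),"ctr",(e[:2]+e[2:]/2).round(1))
E
```

```text
0.0 [184.88839818 622.19039191 243.83598353] [-0.45200547 -3.10866655  0.0042035 ] 1.0022749177893242 [-0.39167744  0.17772898 -0.13518858]
scene lever_pad 0.95 [194.2 158.5  64.5  68.4] ctr [226.5 192.7]
scene lever_pad 0.15 [288.1 194.2  33.4  50.9] ctr [304.8 219.7]
scene hopper 0.85 [143.2 159.4 134.4 175. ] ctr [210.4 246.9]
scene lid_lip 0.94 [185.6 180.3  86.   84.2] ctr [228.6 222.4]
scene egg_cup 0.88 [272.5 161.   21.2  32.1] ctr [283.1 177. ]
scene pill_jar 0.73 [289.7 196.   29.6  47.2] ctr [304.5 219.6]
scene jacks_case 0.72 [248.8 247.4  68.2  69.9] ctr [282.9 282.3]
scene jacks_case 0.21 [272.6 160.3  24.1  32.9] ctr [284.6 176.8]
scene ball_center 0.59 [139.1 247.   24.4  25. ] ctr [151.3 259.5]
top lever_pad 0.93 [226.1 234.8 133.8  61.4] ctr [293.  265.5]
top hopper 0.81 [227.8 147.1 209.3 155.9] ctr [332.5 225. ]
top lid_lip 0.85 [252.8 174.3 117.5  86.3] ctr [311.5 217.5]
top egg_cup 0.57 [177.9 247.8  32.7  26.6] ctr [194.3 261.1]
top egg_cup 0.17 [391.3 244.1  21.2  25.8] ctr [401.9 257. ]
top pill_jar 0.78 [229.  161.2  35.7  34.5] ctr [246.8 178.4]
top pill_jar 0.32 [179.3 245.6  28.9  27.8] ctr [193.8 259.5]
top jacks_case 0.78 [274.4 118.   72.4  56.6] ctr [310.6 146.3]
top ball_center 0.82 [387.6 241.7  27.1  26. ] ctr [401.1 254.7]
top ball_center 0.41 [223.8 233.2 137.1  63.6] ctr [292.3 265. ]
```

View pics/top0.png

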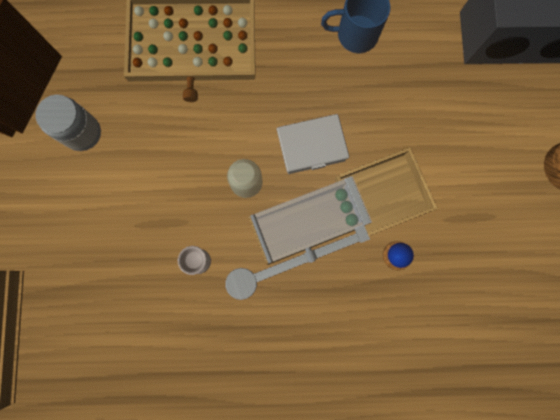

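View pics/scene0.png

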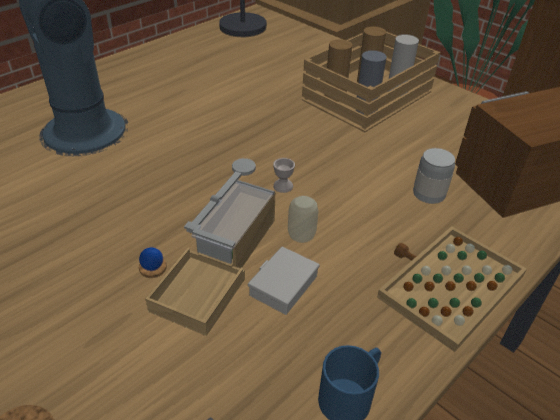

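The top view shows the pad at about (241,284), the lever running to (365,236), the egg cup at (193,261), the ball at (400,256) and the marbles near (346,207). In the scene view the pad is at about (244,167).

Run:
```python
from h import *
im=cv2.imread("pics/top0.png");g=cv2.cvtColor(im,cv2.COLOR_BGR2HSV)
m=((g[:,:,1]<70)&(g[:,:,2]>90)).astype(np.uint8)
m=cv2.morphologyEx(m,cv2.MORPH_OPEN,np.ones((13,13),np.uint8))
n,l,s,c=cv2.connectedComponentsWithStats(m)
for i in range(1,n):
    if abs(c[i]-[241,284]).max()<10: print("pad",c[i],s[i]); u=c[i]
P=ray("top",*u,80);print("pad top",P,"scene",ray("scene",244,166,80))
print("pad in scene px",px("scene",P))
print("egg",ray("top",193,261,55),"ball",ray("top",400,256,25), "jar",ray("top",243,178,90))
a=ray("top",257,276,78);b=ray("top",365,236,74);d=a-b;d/=np.linalg.norm(d)
print("hopper y dir",d,np.degrees(np.arctan2(d[1],d[0])))
from scipy.spatial.transform import Rotation as R
o=robot.get_obs();M=R.from_rotvec(o["tool_rot"]).as_matrix();print(M.round(3))
print("tray floor mid by px", ray("top",390,191,36))
```

```text
pad [241.20343461 283.05284016] [227 269  30  29 757]
pad top [460.97220531 121.47920513  80.        ] scene [467.80183468 120.4045893   80.        ]
pad in scene px [242.17253367 164.35846988]
egg [498.02312944 202.75616263  55.        ] ball [ 500.68491972 -149.53573306   25.        ] jar [629.02257953 116.85301901  90.        ]
hopper y dir [-0.3263016   0.94502364  0.02139143] 109.04897737773217
[[-0.959  0.285 -0.   ]
 [ 0.285  0.959  0.   ]
 [ 0.     0.    -1.   ]]
tray floor mid by px [ 613.55280449 -135.63984926   36.        ]
```

```bash
python3 -m creep '[{"dp":[-0.17,-0.17,0],"roll":0,"gripper":-1},{"dp":[-0.34,-0.34,0],"roll":0,"gripper":-1},{"dp":[-0.51,-0.51,0],"roll":0,"gripper":-1},{"dp":[-0.68,-0.68,0],"roll":0,"gripper":-1},{"dp":[-0.85,-0.85,0],"roll":0,"gripper":-1},{"dp":[-1,-1,0],"roll":0,"gripper":-1},{"dp":[-1,-1,0],"roll":0,"gripper":-1}]'
python3 -m creep '[{"dp":[-0.17,-0.17,0],"roll":0,"gripper":-1},{"dp":[-0.34,-0.34,0],"roll":0,"gripper":-1},{"dp":[-0.51,-0.51,0],"roll":0,"gripper":-1},{"dp":[-0.68,-0.68,0],"roll":0,"gripper":-1},{"dp":[-0.85,-0.85,0],"roll":0,"gripper":-1},{"dp":[-1,-1,0.1],"roll":0,"gripper":-1},{"dp":[-1,-1,0.2],"roll":0,"gripper":-1},{"dp":[-1,-1,0.2],"roll":0,"gripper":-1}]'
python3 - <<'E'
from h import *
from scipy.spatial.transform import Rotation as R
im=robot.grab_frame("scene");cv2.imwrite("pics/scene1.png",cv2.resize(im[80:280,140:400,::-1],None,fx=3,fy=3))
o=robot.get_obs();M=R.from_rotvec(o["tool_rot"]).as_matrix();p=o["tcp_pos"];print(o["t"],p,o["gripper_width"],o["ft_force"],"remaining tool",M.T@(np.array([463,117,94+8])-p)/200)
E
```

```text
t: 1.68
tcp_pos: [322.5, 370.6, 245.4]
tool_rot: [0.464, 3.106, -0.001]
ft_force: [-0.2, 0.8, 0.1]
gripper_width: -0.0
grasp_force: 0.0
t: 2.68
tcp_pos: [453.5, 126.1, 204.0]
tool_rot: [-0.451, -3.106, 0.003]
ft_force: [-0.4, 1.1, 0.2]
gripper_width: 0.003
grasp_force: 0.0
2.725 [454.18731598 126.74991917 205.00618905] -0.0008654759239869722 [ 0.0255607  -0.19865555 -0.31826108] remaining tool [-0.05656312 -0.03389764  0.5150015 ]
```

View pics/scene1.png

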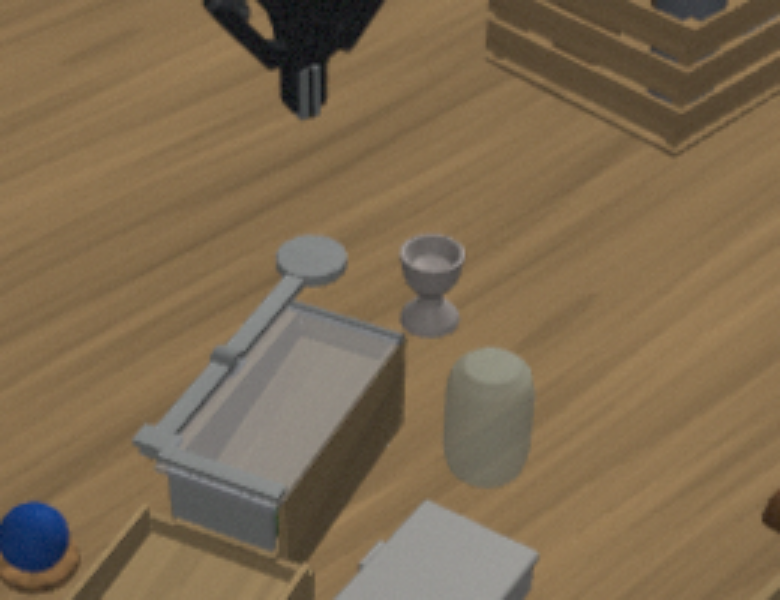

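The shut fingers hang above the pad, which is at crop (311,259), and the path down is clear. I'll go to just above the pad.

```bash
python3 -m creep '[{"dp":[-0.03,-0.02,0.13],"roll":0,"gripper":-1},{"dp":[-0.055,-0.035,0.26],"roll":0,"gripper":-1},{"dp":[-0.055,-0.035,0.38],"roll":0,"gripper":-1},{"dp":[-0.055,-0.035,0.46],"roll":0,"gripper":-1},{"dp":[-0.055,-0.035,0.5],"roll":0,"gripper":-1},{"dp":[-0.055,-0.035,0.5],"roll":0,"gripper":-1}]'
python3 - <<'E'
from h import *
ims=[robot.grab_frame("scene")[130:230,180:300],robot.grab_frame("top")[220:320,190:310]]
cv2.imwrite("pics/near.png",cv2.resize(np.hstack(ims)[:,:,::-1],None,fx=3.3,fy=3.3))
E
```

```text
t: 3.48
tcp_pos: [463.2, 116.4, 105.3]
tool_rot: [-0.451, -3.109, -0.0]
ft_force: [-0.4, 0.2, 1.3]
gripper_width: -0.003
grasp_force: 0.0
```

View pics/near.png

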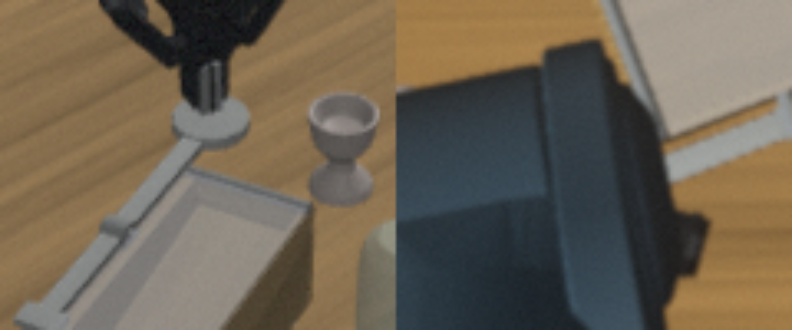

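The tip is centred about 11 mm above the pad. I'll press about 40 mm and hold.

```bash
python3 -m creep '[{"dp":[0,0,0.04],"roll":0,"gripper":-1},{"dp":[0,0,0.075],"roll":0,"gripper":-1},{"dp":[0,0,0.11],"roll":0,"gripper":-1},{"dp":[0,0,0.145],"roll":0,"gripper":-1},{"dp":[0,0,0.18],"roll":0,"gripper":-1},{"dp":[0,0,0.215],"roll":0,"gripper":-1},{"dp":[0,0,0.245],"roll":0,"gripper":-1},{"dp":[0,0,0.25],"roll":0,"gripper":-1}]'
python3 -m creep '[{"dp":[0,0,0],"roll":0,"gripper":-1},{"dp":[0,0,0],"roll":0,"gripper":-1},{"dp":[0,0,0],"roll":0,"gripper":-1},{"dp":[0,0,0],"roll":0,"gripper":-1},{"dp":[0,0,0],"roll":0,"gripper":-1},{"dp":[0,0,0],"roll":0,"gripper":-1},{"dp":[0,0,0],"roll":0,"gripper":-1},{"dp":[0,0,0],"roll":0,"gripper":-1}]'
python3 - <<'E'
from h import *
ims=[robot.grab_frame("scene")[130:340,120:300],robot.grab_frame("top")[120:330,270:450]]
cv2.imwrite("pics/press.png",cv2.resize(np.hstack(ims)[:,:,::-1],None,fx=2.2,fy=2.2))
E
```

```text
t: 4.58
tcp_pos: [463.0, 115.8, 54.9]
tool_rot: [-0.452, -3.108, 0.001]
ft_force: [1.6, -1.2, 4.2]
gripper_width: -0.001
grasp_force: 1.6
t: 5.58
tcp_pos: [463.0, 115.9, 55.2]
tool_rot: [-0.452, -3.109, 0.0]
ft_force: [0.2, -0.6, 4.5]
gripper_width: -0.001
grasp_force: 1.6
```

View pics/press.png

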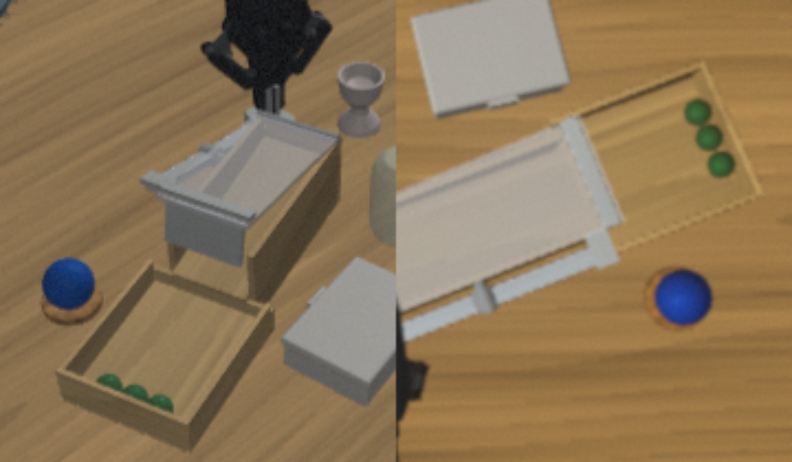

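All three marbles rest at the tray's far wall: scene crop (110,382) to (162,402), top crop (698,112) to (720,165). Now I'll raise slowly at about 25–30 mm/s.

```bash
python3 -m creep '[{"dp":[0,0,-0.018],"roll":0,"gripper":-1},{"dp":[0,0,-0.036],"roll":0,"gripper":-1},{"dp":[0,0,-0.054],"roll":0,"gripper":-1},{"dp":[0,0,-0.072],"roll":0,"gripper":-1},{"dp":[0,0,-0.09],"roll":0,"gripper":-1},{"dp":[0,0,-0.108],"roll":0,"gripper":-1},{"dp":[0,0,-0.124],"roll":0,"gripper":-1},{"dp":[0,0,-0.14],"roll":0,"gripper":-1}]'
python3 -m creep '[{"dp":[0,0,-0.014],"roll":0,"gripper":-1},{"dp":[0,0,-0.028],"roll":0,"gripper":-1},{"dp":[0,0,-0.042],"roll":0,"gripper":-1},{"dp":[0,0,-0.056],"roll":0,"gripper":-1},{"dp":[0,0,-0.07],"roll":0,"gripper":-1},{"dp":[0,0,-0.084],"roll":0,"gripper":-1},{"dp":[0,0,-0.098],"roll":0,"gripper":-1},{"dp":[0,0,-0.112],"roll":0,"gripper":-1}]'
```

```text
t: 6.68
tcp_pos: [463.4, 115.8, 83.6]
tool_rot: [0.452, 3.108, 0.0]
ft_force: [-1.3, 1.9, 3.0]
gripper_width: 0.002
grasp_force: 1.4
t: 7.68
tcp_pos: [463.0, 115.7, 105.7]
tool_rot: [-0.452, -3.109, 0.001]
ft_force: [-0.3, -0.5, -0.1]
gripper_width: -0.001
grasp_force: 0.0
```

```bash
python3 -m creep '[{"dp":[0,0,-0.1],"roll":0,"gripper":-1},{"dp":[0,0,-0.25],"roll":0,"gripper":-1},{"dp":[0,0,-0.4],"roll":0,"gripper":-1},{"dp":[0,0,-0.55],"roll":0,"gripper":-1},{"dp":[0,0,-0.65],"roll":0,"gripper":-1},{"dp":[0,0,-0.65],"roll":0,"gripper":-1},{"dp":[0,0,-0.65],"roll":0,"gripper":-1},{"dp":[0,0,-0.65],"roll":0,"gripper":-1}]'
python3 - <<'E'
from h import *
ims=[robot.grab_frame("scene")[130:340,120:300],robot.grab_frame("top")[120:330,270:450]]
cv2.imwrite("pics/end.png",cv2.resize(np.hstack(ims)[:,:,::-1],None,fx=2.2,fy=2.2))
E
```

```text
t: 8.68
tcp_pos: [462.3, 115.6, 234.3]
tool_rot: [-0.452, -3.107, 0.003]
ft_force: [0.1, -0.3, -0.5]
gripper_width: -0.003
grasp_force: 0.0
```

View pics/end.png

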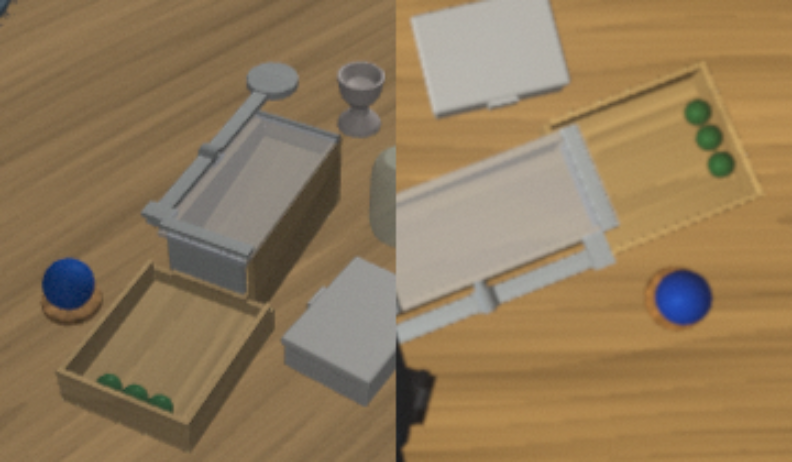

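The lid is shut, the lever is up with its pad at crop (272,80), the marbles are at rest in the tray, and the arm is clear.

```bash
python3 -c "
from plant import robot
print(robot.finish_job())"
```

```text
the job is handed in; nothing more can be done
None
```

The job is handed in: the lever was pressed and held until all three marbles ran into the tray, then raised slowly so the lid closed softly, and the arm moved clear with no bystander seen to move (the judge's result was not shown).

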